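# Roll the thick steel column to the bench stop

### The arm

A 6-joint arm with a two-finger parallel gripper is mounted at the origin on the work surface. World frame = base frame: x ahead of the robot, y to its left, z up, the work surface at z = 0. Lengths are in m, angles in degrees, forces in N, time in s.
With the tool pointing down it reaches from about 0.375 to 0.9 m from the base axis. Payload 3.1 kg.
Tool frame: the origin (TCP) lies on the mounting face of the last link; the fingertips stand 182 mm ahead of it and the grasp point (between the pads) lies 164 mm ahead of it; z points along the fingers, y is the direction in which the jaws open and shut (so a half turn about z gives the same grasp; the last joint's range is limited). The gripper opens to 87 mm and grips with 3 to 60 N. Pads are 19 mm wide; open, the fingers measure 117 mm over their backs; the gripper's body (75 mm by 190 mm) begins 51 mm behind the grasp point.
Start: joints at [-78.008, 30.224, 82.088, -0, 67.689, -10.227], TCP at [0.236, -0.579, 0.405] pointing down, gripper open.
Joint ranges: [-176.69, 176.69], [-43.24, 126.21], [12.49, 139.97], [-82, 262], [0, 151.66], [-163.58, 163.58]. Speed limits (degrees/s): [159.86, 159.86, 180, 180, 180, 180].

### API

Orientations are given as a 3x3 rotation matrix whose columns are the frame's x, y, z axes.
In Python, from workcell import ctrl, vision gives the robot as it stands.
- The arm moves only by the shell command python3 -m crank 'ROWS' [OPENING]. ROWS is JSON, a list of rows, each a list of 2 entries, a list of its own where there are three numbers: the shift along the tool's x, y, z in m, then the turn about the tool's z in rad. In form: [[[tx, ty, tz], roll], ...]. A call has 1 to 20 rows; each row shifts and turns the commanded pose from where the row before left it, along the tool's axes as they then stand; what a row does not reach is not made up. A row lasts 1/10 s, in which the tool goes at most 50 mm and 8.59 degrees, less where a joint would pass 70% of its speed; a pose out of reach is approached as far as the arm can. A call is refused whole if a number of a shift passes 0.05 or a number of a turn 0.15, either way. A call with a gripper value outside its range is refused whole. OPENING is the gripper's target within -1 to 1 (shut at 1, half-way at 0, fully open at -1), set as the call begins (- or left out, the last holds). The fingers move at their own pace and stop on an object; the grip force is fixed at half the most. Time passes only in rows, so rows that do not move let the fingers close. It gives the time, the measured TCP pose, the force and the opening at its end, in the units of the state.
- ctrl.sense(): the state, without advancing time (a new reading comes with each control period).
- vision.get_image(name): name is "side" or "top" or "wrist"; returns the picture (400x640x3 uint8, red, green, blue); there is no depth.
- vision.camera_model(name): a dict with "mtx" (3x3 intrinsics, pixels), "k1" (the pictures are not rectified: a ray, as slopes to the right and down, at radius r is drawn at 1 + k1 r^2 times it, then the intrinsics apply), "eye" and "rotation" of the camera in the world; the wrist camera has in their place "tool_from_camera" (4x4, takes a point from camera to tool coordinates, whose origin is the TCP and whose axes are the flange's). Camera axes: x right, y down, z forward; pixel columns grow to the right and rows downward; lengths in m; the calibration is good to about 2 mm. A picture is of the moment at which its call begins: read the wrist's pose just before it. camera_model takes no time and is no camera call.
- ctrl.job_done(): hands the job in, once; it reports no verdict.
The state is a dict: "time_s": time; "joints": joint angles; "joint_velocities": joint speeds; "joint_torque": joint torques, N m; "tcp_pos": TCP position; "tcp_rot": TCP orientation; "force": force on the tool from outside, world axes, zero at the start; "torque": the same for the moment, N m; "gripper_width": opening from 0.0 (shut) to 1.0 (fully open).
Only numpy, scipy, OpenCV 4.12 (cv2) and the standard library are available. Lean on these libraries where they do the work, as an engineer would, in place of code of your own. Each camera call takes 0.05 s, during which the arm holds its last target. There are 200 camera calls.

### The job

Roll the thicker of the two lying steel columns gently along the bench, without lifting it, until it rests lengthwise against the low aluminium stop bar, no end sticking out past the bar. Leave the thin column where it lies.

Things in the scene. Friction and masses are not known exactly. Their poses are not given: they have to be found in the camera images.
- column: The thicker of two lying polished steel columns: closed cylinder 50 mm in diameter, 150 mm long (190 mm over small end fittings), about 0.6 kg. Origin at the middle of its axis, 25 mm above the bench; y axis along the cylinder (x, z turn as it rolls). Slippery, rolls freely when pushed from behind, coasts little. Starts in the open on the stop's -x side, roughly parallel to it.
- stop: Low aluminium stop bar fixed to the bench, 260 mm long, 32 mm tall, 22 mm thick, with a black rubber face. Origin at the foot of the rubber face, mid-length, on the bench. y runs along the bar, z up; the face looks along -x, towards the columns. With the thick column against it, the column's axis is 25 mm in front of the face (at x = -0.025 in this frame).
- thin_column: The thin lying steel column, to be left alone: 28 mm in diameter, 90 mm long (130 mm over the end fittings). Origin at the middle of its axis, 14 mm above the bench; its y axis runs along the cylinder. It lies to one side of the thick column's way.
Not all that is in view belongs to the job. What is shaped like the column but red or turquoise is not meant.

How it is judged:
By the outcome, as a careful person would: the job done as asked, in the order asked, and still so for the second after the job is handed in, with the robot touching nothing.
It also fails if it takes over 32 s, if anything falls off the work surface, if the arm or the gripper's body presses on something with over 40 N, if the wrist force passes 120 N, or if a joint passes its speed limit or range.

## Working session

There is one attempt and no reset: what is moved stays moved. The work goes in short steps, Python scripts to look and compute and a shell command to move; the robot and the scene stay as the last step left them, time stands still between calls to the robot, and variables do not carry over. Pictures are saved under pics/ and viewed, about 8 in all and at most 12, crops included, and the job is handed in when it is done.

```bash
ls; mkdir -p pics; cat > h.py <<'E'
import numpy as np, cv2
from workcell import ctrl, vision
def cam(name, st=None):
    m=vision.camera_model(name)
    if name=="wrist":
        T=np.array(m["tool_from_camera"]); R0=np.array(st["tcp_rot"]); p=np.array(st["tcp_pos"])
        return np.array(m["mtx"]),m["k1"],p+R0@T[:3,3],R0@T[:3,:3]
    return np.array(m["mtx"]),m["k1"],np.array(m["eye"]),np.array(m["rotation"])
def ray(c,uv):
    K,k1,e,R=c
    s=np.linalg.solve(K,[uv[0],uv[1],1.])[:2]; q=s.copy()
    for _ in range(20): q=s/(1+k1*(q@q))
    return e,R@np.array([q[0],q[1],1.])
def onz(c,uv,z):
    e,d=ray(c,uv); return e+d*(z-e[2])/d[2]
def proj(c,P):
    K,k1,e,R=c
    q=R.T@(np.array(P)-e); s=q[:2]/q[2]; s=s*(1+k1*(s@s)); return (K@np.r_[s,1])[:2]
def grab(name):
    st=ctrl.sense(); im=vision.get_image(name); return st,cam(name,st),im
def save(im,f): cv2.imwrite("pics/"+f,im[...,::-1])
E
python3 - <<'E'
from h import *
for n in("top","side"):
    st,c,im=grab(n); save(im,n+"0.png"); print(n,c[2],c[3].round(3).tolist(),c[0].tolist(),c[1])
print(st)
E
```

```text
pics
top [0.3502272  0.13852696 1.11595079] [[0.023, -0.994, 0.103], [-1.0, -0.024, -0.009], [0.011, -0.103, -0.995]] [[380.73396899680546, 0.0, 324.863511686692], [0.0, 380.73396899680546, 202.68507334190394], [0.0, 0.0, 1.0]] -0.04381603997205902
side [0.26984715 1.11917893 0.84154894] [[-0.982, -0.122, 0.146], [-0.19, 0.605, -0.773], [0.006, -0.787, -0.617]] [[501.7628146886516, 0.0, 326.5495590765745], [0.0, 501.7628146886516, 196.0715287928676], [0.0, 0.0, 1.0]] 0.04993528386343303
{'time_s': 0.05, 'joints': array([-7.80083723e+01,  3.02774972e+01,  8.21540620e+01, -5.34041225e-04,
        6.76901000e+01, -1.02272438e+01]), 'joint_velocities': array([ 0.02458172, -0.03774656,  0.05734651, -0.03025292, -0.06351366,
        0.0505978 ]), 'joint_torque': array([-4.24627324e-04, -4.41370118e+01, -1.77340579e+01,  6.34723529e-02,
        5.34153788e-02, -4.15642160e-05]), 'tcp_pos': array([ 0.23629742, -0.57824862,  0.40379988]), 'tcp_rot': array([[ 9.25744827e-01,  3.78148533e-01, -4.49601150e-04],
       [ 3.78148621e-01, -9.25742574e-01,  2.07522480e-03],
       [ 3.68528289e-04, -2.09114468e-03, -9.99997746e-01]]), 'force': array([-0.31769722,  0.51071004, -0.7246093 ]), 'torque': array([0.03479725, 0.03572948, 0.00190909]), 'gripper_width': 1.0020021421602794}
```

View pics/top0.png

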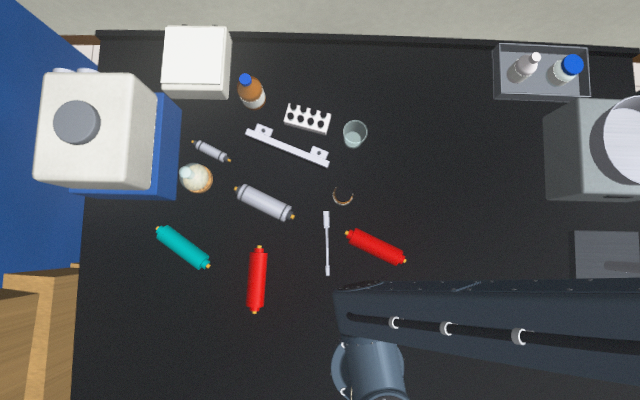

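View pics/side0.png

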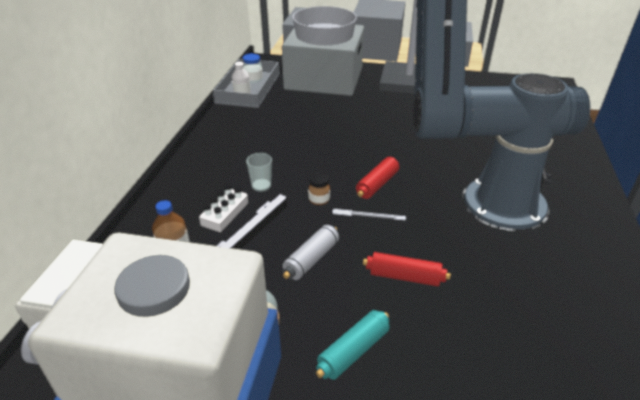

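Top view: the candidates are the thick grey column (265,202), thin grey column (211,151), red (257,280), red (376,246) and turquoise (183,247). By the description it's the thick grey one. The stop bar runs from (247,132) to (329,163). Next I'll measure these and check the choice in a crop.

```bash
cat > meas.py <<'E'
from h import *
def blobs(im,roi,vmin=100,smax=60):
    u0,v0,u1,v1=roi
    hsv=cv2.cvtColor(im,cv2.COLOR_RGB2HSV)
    m=((hsv[...,2]>vmin)&(hsv[...,1]<smax)).astype(np.uint8)
    k=np.zeros_like(m);k[v0:v1,u0:u1]=m[v0:v1,u0:u1]
    cs,_=cv2.findContours(k,cv2.RETR_EXTERNAL,cv2.CHAIN_APPROX_NONE)
    return max(cs,key=cv2.contourArea)
def tips(im,roi):
    u0,v0,u1,v1=roi
    hsv=cv2.cvtColor(im,cv2.COLOR_RGB2HSV)
    m=((hsv[...,2]>100)&(hsv[...,1]>90)&(hsv[...,0]>8)&(hsv[...,0]<32)).astype(np.uint8)
    k=np.zeros_like(m);k[v0:v1,u0:u1]=m[v0:v1,u0:u1]
    n,l,s,c=cv2.connectedComponentsWithStats(k)
    return [(c[i].round(1),int(s[i,4])) for i in range(1,n) if s[i,4]>2]
E
python3 - <<'E'
from meas import *
c=cam("top"); im=cv2.imread("pics/top0.png")[...,::-1].copy()
for nm,roi,z in(("col",(225,175,305,230),.025),("thin",(188,135,235,165),.014),("stop",(240,120,332,170),.032)):
    b=blobs(im,roi); r=cv2.minAreaRect(b); P=[onz(c,p,z)[:2].round(4).tolist() for p in cv2.boxPoints(r)]
    print(nm,[np.round(x,1).tolist() if not np.isscalar(x) else round(x,1) for x in r],P,"mid",onz(c,r[0],z).round(4))
    print([(t[0].tolist(),t[1],onz(c,t[0],z)[:2].round(4)) for t in tips(im,roi)])
save(cv2.resize(im[115:235,180:340],None,fx=5,fy=5,interpolation=cv2.INTER_CUBIC),"crop0.png")
E
```

```text
col [[263.2, 201.6], [59.0, 17.0], 26.6] [[0.4763, 0.3942], [0.5212, 0.3743], [0.4481, 0.2188], [0.4039, 0.2392]] mid [0.4622 0.3063 0.025 ]
[([235.2, 187.8], 13, array([0.5004, 0.3889])), ([292.2, 216.3], 17, array([0.4218, 0.2215]))]
thin [[210.1, 150.3], [37.1, 9.4], 26.6] [[0.6231, 0.5278], [0.6489, 0.5169], [0.6008, 0.4153], [0.5754, 0.4264]] mid [0.6119 0.4714 0.014 ]
[([192.0, 141.0], 7, array([0.6389, 0.527 ])), ([228.8, 159.9], 10, array([0.5843, 0.4144]))]
stop [[288.6, 143.6], [89.9, 15.9], 22.1] [[0.6583, 0.3696], [0.703, 0.3542], [0.6077, 0.1079], [0.5639, 0.1243]] mid [0.6328 0.2383 0.032 ]
[]
```

View pics/crop0.png

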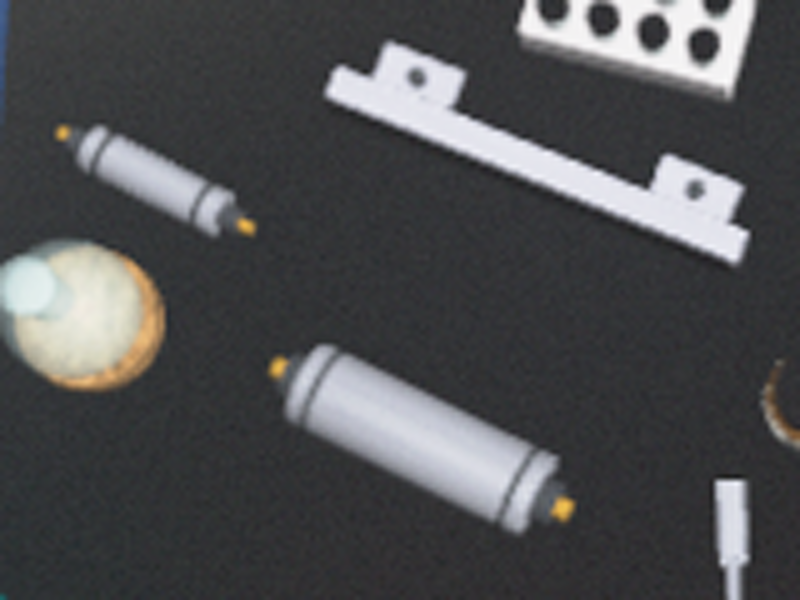

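The crop confirms it: the thick grey column has tips at (235,188) and (292,216). It is about 161 mm in front of the stop face, centred on it, and about 4° off parallel. The thin column lies clear of its way. I'll move over the column's robot side in two legs, then turn the jaws parallel to the column.

```bash
python3 -m crank '[[[0.0316,-0.0302,0],0],[[0.0316,-0.0302,0],0],[[0.0316,-0.0302,0],0],[[0.0316,-0.0302,0],0],[[0.0316,-0.0302,0],0],[[0.0316,-0.0302,0],0],[[0.0316,-0.0302,0],0],[[0.0316,-0.0302,0],0],[[0.0316,-0.0302,0],0],[[0.0316,-0.0302,0],0],[[0.0316,-0.0302,0],0],[[0.0316,-0.0302,0],0]]' -1
python3 -m crank '[[[0.013,-0.0407,0],0],[[0.013,-0.0407,0],0],[[0.013,-0.0407,0],0],[[0.013,-0.0407,0],0],[[0.013,-0.0407,0],0],[[0.013,-0.0407,0],0],[[0.013,-0.0407,0],0],[[0.013,-0.0407,0],0],[[0.013,-0.0407,0],0],[[0.013,-0.0407,0],0]]'
python3 -m crank '[[[0,0,0],-0.145],[[0,0,0],-0.145],[[0,0,0],-0.145],[[0,0,0],-0.145],[[0,0,0],-0.145],[[0,0,0],-0.145],[[0,0,0],-0.145],[[0,0,0],-0.145],[[0,0,0],-0.145],[[0,0,0],-0.145],[[0,0,0],-0.145],[[0,0,0],-0.145],[[0,0,0],-0.145],[[0,0,0],-0.145],[[0,0,0],-0.145],[[0,0,0],-0.139],[[0,0,0],0],[[0,0,0],0]]'
python3 - <<'E'
from h import *
st,c,im=grab("wrist"); save(im,"w1.png"); print(st["time_s"],st["joints"].round(1),st["tcp_pos"].round(4),st["tcp_rot"].round(3).tolist())
np.savez("w1.npz",p=st["tcp_pos"],r=st["tcp_rot"])
E
```

```text
time_s: 1.3
tcp_pos: [0.4507, -0.0979, 0.4046]
tcp_rot: [[0.926, 0.378, -0.0], [0.378, -0.926, 0.0], [-0.0, -0.0, -1.0]]
force: [1.0, -0.8, 0.0]
gripper_width: 1.004
time_s: 2.3
tcp_pos: [0.4162, 0.328, 0.4045]
tcp_rot: [[0.926, 0.378, -0.001], [0.378, -0.926, -0.0], [-0.001, 0.0, -1.0]]
force: [1.0, 0.2, 0.3]
gripper_width: 1.003
time_s: 4.1
tcp_pos: [0.4167, 0.3262, 0.4045]
tcp_rot: [[-0.904, 0.428, -0.001], [0.428, 0.904, -0.0], [0.0, -0.0, -1.0]]
force: [-0.1, 0.3, 0.4]
gripper_width: 0.999
4.1 [ 25.9  22.9  95.8   0.   61.3 -38.7] [0.4167 0.3262 0.4045] [[-0.904, 0.428, -0.001], [0.428, 0.904, -0.0], [0.0, -0.0, -1.0]]
```

View pics/w1.png

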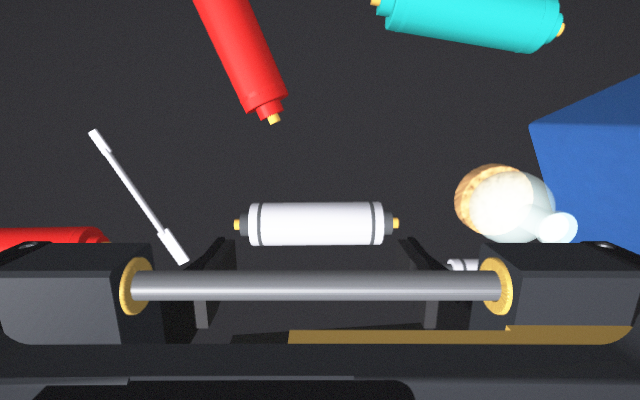

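The wrist view shows the column at (315,223), tips at (238,224) and (396,223), level in the picture and so parallel to the jaws. Cross-check its position from here.

```bash
python3 - <<'E'
from meas import *
d=np.load("w1.npz"); st=dict(tcp_pos=d["p"],tcp_rot=d["r"]); c=cam("wrist",st); im=cv2.imread("pics/w1.png")[...,::-1].copy()
T=[onz(c,t[0],.025) for t in tips(im,(225,210,405,240))]; print(np.round(T,4))
m=np.mean(T,0); print("mid",m,"len",np.linalg.norm(T[0]-T[1])); R=st["tcp_rot"]
print("tool coords",(R.T@(m-st["tcp_pos"])).round(4), "cam",c[2],"tips proj",[proj(c,st["tcp_pos"]+R@np.array([0,y,.182])).round(0) for y in(-.05,.05)])
b=cv2.minAreaRect(blobs(im,(230,195,400,250)));print(b)
E
```

```text
[[0.498  0.3905 0.025 ]
 [0.4197 0.2212 0.025 ]]
mid [0.45883343 0.30584476 0.025     ] len 0.1864709289187484
tool coords [-4.700e-02 -2.000e-04  3.795e-01] cam [0.35111956 0.35717585 0.38369438] tips proj [array([223., 256.]), array([408., 257.])]
((315.5, 223.5), (43.0, 153.0), 90.0)
```

Both views agree to about 2 mm: the column is 47 mm ahead along tool -x. I'll descend with 5 mm more clearance, then creep forward.

```bash
python3 -m crank '[[[0.005,0,0.03],0],[[0,0,0.03],0],[[0,0,0.03],0],[[0,0,0.03],0],[[0,0,0.03],0],[[0,0,0.03],0],[[0,0,0.02],0],[[0,0,0.009],0],[[0,0,0],0]]'
python3 -m crank '[[[-0.005,0,0],0],[[-0.005,0,0],0],[[-0.003,0,0],0],[[-0.003,0,0],0],[[-0.003,0,0],0],[[-0.003,0,0],0],[[-0.003,0,0],0],[[-0.003,0,0],0],[[-0.003,0,0],0],[[-0.003,0,0],0],[[-0.003,0,0],0],[[-0.003,0,0],0],[[-0.003,0,0],0],[[-0.003,0,0],0],[[0,0,0],0]]'
python3 - <<'E'
from meas import *
st,c,im=grab("top"); save(im,"top1.png"); print(st["time_s"])
print([(t[0].tolist(),t[1],onz(c,t[0],.025)[:2].round(4)) for t in tips(im,(225,140,330,235))])
st,c,im=grab("wrist"); save(im,"w2.png")
E
```

```text
time_s: 5.05
tcp_pos: [0.4121, 0.3283, 0.1947]
tcp_rot: [[-0.904, 0.427, -0.002], [0.427, 0.904, -0.001], [0.001, -0.002, -1.0]]
force: [0.1, 0.2, 0.0]
gripper_width: 1.001
time_s: 6.55
tcp_pos: [0.4545, 0.3087, 0.1958]
tcp_rot: [[-0.905, 0.426, 0.001], [0.426, 0.905, 0.0], [-0.001, 0.001, -1.0]]
force: [0.0, -0.4, -1.1]
gripper_width: 1.0
6.55
[([228.6, 159.9], 11, array([0.582 , 0.4122])), ([297.5, 205.9], 15, array([0.4522, 0.2072]))]
```

View pics/top1.png

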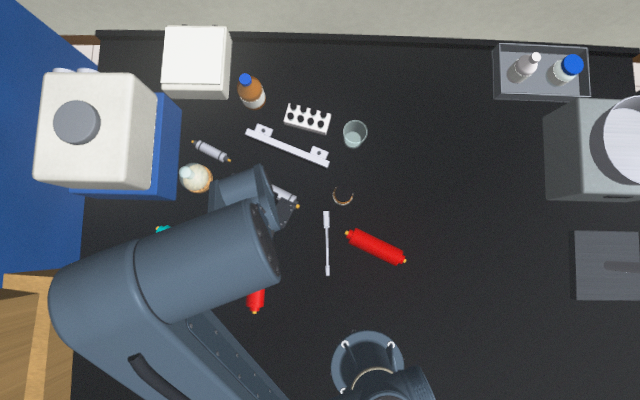

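The top view shows the arm hiding most of the column. The visible tip at (297,206) has moved about 33 mm forward. The column's angle needs another view.

```bash
python3 - <<'E'
from meas import *
st,c,im=grab("side"); w=cv2.imread("pics/w2.png")[...,::-1]
cw=cam("wrist",st)
for nm,cc,i,roi in(("side",c,im,(200,180,360,300)),("wrist",cw,w,(0,0,640,400))):
    print(nm,[(t[0].tolist(),t[1],onz(cc,t[0],.025)[:2].round(4)) for t in tips(i,roi)])
save(np.hstack([cv2.resize(w,(400,250)),im[150:400,150:550]]),"m2.png")
E
```

```text
side [([358.6, 192.5], 10, array([0.3829, 0.0648])), ([305.9, 221.1], 8, array([0.4946, 0.2054])), ([274.1, 267.4], 35, array([0.5291, 0.3724]))]
wrist [([209.8, 16.8], 612, array([0.3337, 0.3169])), ([627.0, 213.7], 751, array([0.4927, 0.4557])), ([633.8, 251.6], 27, array([0.514 , 0.4548])), ([132.2, 285.4], 900, array([0.4238, 0.2186])), ([496.9, 283.0], 763, array([0.5023, 0.3888])), ([512.0, 286.0], 3, array([0.5072, 0.3952])), ([512.0, 298.0], 3, array([0.5139, 0.3933])), ([471.3, 335.8], 5152, array([0.527 , 0.3671]))]
```

View pics/m2.png

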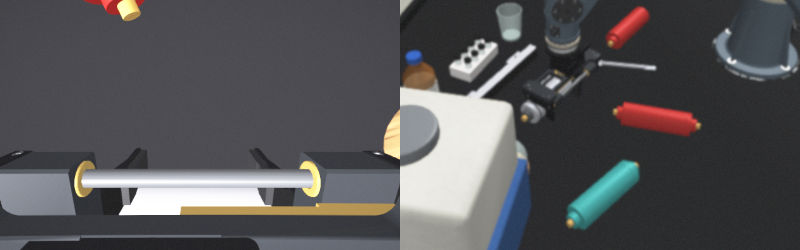

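The side view gives the near tip at (274,267). Combined with the top view, the column is still parallel to the tool, 41 mm ahead of it, and about 103 mm short of contact. I'll keep pushing and turn by 0.073 rad to match the bar.

```bash
python3 -m crank '[[[-0.003,0,0],-0.0073],[[-0.003,0,0],-0.0073],[[-0.003,0,0],-0.0073],[[-0.003,0,0],-0.0073],[[-0.003,0,0],-0.0073],[[-0.003,0,0],-0.0073],[[-0.003,0,0],-0.0073],[[-0.003,0,0],-0.0073],[[-0.003,0,0],-0.0073],[[-0.003,0,0],-0.0073],[[-0.004,0,0],0],[[-0.004,0,0],0],[[-0.004,0,0],0],[[-0.004,0,0],0],[[-0.004,0,0],0],[[-0.004,0,0],0],[[-0.004,0,0],0],[[-0.004,0,0],0],[[-0.003,0,0],0],[[-0.002,0,0],0]]'
python3 - <<'E'
from meas import *
P=[]
for nm,roi in(("top",(235,120,345,235)),("side",(200,150,360,300))):
    st,c,im=grab(nm); save(im,nm+"3.png")
    print(nm,[(t[0].tolist(),t[1],onz(c,t[0],.025)[:2].round(4)) for t in tips(im,roi)])
E
```

```text
time_s: 8.7
tcp_pos: [0.5164, 0.2835, 0.1958]
tcp_rot: [[-0.933, 0.359, 0.0], [0.359, 0.933, 0.0], [-0.0, 0.0, -1.0]]
force: [-0.5, -0.7, -0.0]
gripper_width: 0.997
top [([307.9, 184.8], 16, array([0.5142, 0.179 ])), ([340.5, 201.9], 15, array([0.4667, 0.0837]))]
side [([324.9, 189.3], 42, array([0.4735, 0.0687])), ([358.6, 192.5], 10, array([0.3829, 0.0648])), ([281.1, 210.9], 8, array([0.565 , 0.1793]))]
```

```bash
python3 - <<'E'
import cv2,numpy as np
a=cv2.imread("pics/top3.png")[100:240,170:370]; b=cv2.imread("pics/side3.png")[150:300,180:380]
cv2.imwrite("pics/m3.png",np.hstack([cv2.resize(a,(400,280)),cv2.resize(b,(400,300))[:280]]))
E
```

```text
(no output)
```

View pics/m3.png

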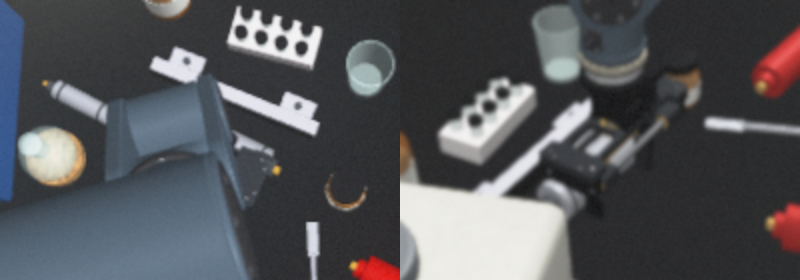

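The near end is partly hidden behind the white machine. The visible tip is about 35 mm ahead of the tool, with roughly 42 mm left to go. I'll push on slowly, then creep to contact.

```bash
python3 -m crank '[[[-0.002,0,0],0],[[-0.002,0,0],0],[[-0.002,0,0],0],[[-0.002,0,0],0],[[-0.002,0,0],0],[[-0.002,0,0],0],[[-0.002,0,0],0],[[-0.002,0,0],0],[[-0.002,0,0],0],[[-0.002,0,0],0],[[-0.002,0,0],0],[[-0.002,0,0],0],[[-0.002,0,0],0],[[-0.002,0,0],0],[[-0.002,0,0],0],[[-0.002,0,0],0],[[-0.002,0,0],0],[[0,0,0],0]]'
python3 - <<'E'
from meas import *
st,c,im=grab("top"); print([(t[0].tolist(),t[1],onz(c,t[0],.025)[:2].round(4)) for t in tips(im,(235,120,345,195))])
E
python3 -m crank '[[[-0.001,0,0],0],[[-0.001,0,0],0],[[-0.001,0,0],0],[[-0.001,0,0],0],[[0,0,0],0]]'
```

```text
time_s: 10.6
tcp_pos: [0.5476, 0.2713, 0.1956]
tcp_rot: [[-0.933, 0.359, -0.001], [0.359, 0.933, -0.0], [0.001, -0.001, -1.0]]
force: [-2.3, 0.4, 0.9]
gripper_width: 0.996
[([312.8, 174.6], 16, array([0.5445, 0.1656]))]
time_s: 11.15
tcp_pos: [0.5516, 0.27, 0.1957]
tcp_rot: [[-0.933, 0.359, 0.0], [0.359, 0.933, -0.0], [-0.0, 0.0, -1.0]]
force: [-2.1, 1.0, 1.3]
gripper_width: 1.0
```

```bash
python3 -m crank '[[[-0.001,0,0],0],[[-0.001,0,0],0],[[0,0,0],0]]'
python3 -m crank '[[[-0.001,0,0],0],[[-0.001,0,0],0],[[0,0,0],0]]'
python3 - <<'E'
from meas import *
st,c,im=grab("top"); print([(t[0].tolist(),t[1],onz(c,t[0],.025)[:2].round(4)) for t in tips(im,(235,120,345,195))])
st,c,im=grab("side"); save(im,"side4.png")
E
```

```text
time_s: 11.45
tcp_pos: [0.5527, 0.2695, 0.1958]
tcp_rot: [[-0.934, 0.358, -0.002], [0.358, 0.934, 0.0], [0.002, -0.001, -1.0]]
force: [-4.6, 1.2, 2.1]
gripper_width: 0.999
time_s: 11.75
tcp_pos: [0.5534, 0.2694, 0.1957]
tcp_rot: [[-0.934, 0.358, -0.005], [0.358, 0.934, 0.001], [0.005, -0.001, -1.0]]
force: [-7.3, 3.8, 4.7]
gripper_width: 0.998
[([313.9, 172.1], 18, array([0.5519, 0.1626]))]
```

The force is rising to about 8 N and the visible tip is 25 mm in front of the face, so it is in contact. I'll retreat gently, rise clear and swing back for a look.

```bash
python3 -m crank '[[[0.001,0,0],0],[[0.001,0,0],0],[[0.001,0,0],0],[[0.001,0,0],0],[[0.002,0,0],0],[[0.003,0,0],0],[[0.004,0,0],0],[[0.005,0,0],0],[[0.005,0,0],0],[[0.005,0,0],0],[[0.005,0,0],0],[[0,0,0],0]]'
python3 -m crank '[[[0,0,-0.02],0],[[0,0,-0.04],0],[[0,0,-0.04],0],[[0,0,-0.04],0],[[0,0,-0.04],0],[[0.02,0,-0.02],0],[[0.04,0.0,0],0],[[0.02,0,0],0],[[0,0,0],0],[[0,0,0],0]]'
python3 - <<'E'
from meas import *
s=np.array([.359,.933]);n=np.array([.933,-.359]);o=np.array([.6111,.247])
for nm,roi in(("wrist",(100,100,560,320)),("top",(235,120,345,195)),("side",(200,150,360,300))):
    st,c,im=grab(nm); save(im,nm+"5.png")
    for t in tips(im,roi):
        p=onz(c,t[0],.025)[:2]; print(nm,t,p.round(4),"n,s",((p-o)@n).round(4),((p-o)@s).round(4))
im=[cv2.imread(f"pics/{k}5.png") for k in("wrist","top")]
cv2.imwrite("pics/m5.png",np.hstack([cv2.resize(im[0],(400,250)),cv2.resize(im[1][100:225,170:370],(400,250),interpolation=cv2.INTER_CUBIC)]))
print(st["time_s"])
E
```

```text
time_s: 13.05
tcp_pos: [0.5234, 0.2807, 0.1957]
tcp_rot: [[-0.934, 0.358, -0.001], [0.358, 0.934, -0.0], [0.001, -0.001, -1.0]]
force: [-0.8, 0.6, -0.1]
gripper_width: 1.0
time_s: 14.05
tcp_pos: [0.4498, 0.3093, 0.3954]
tcp_rot: [[-0.934, 0.358, 0.0], [0.358, 0.934, -0.001], [-0.001, -0.0, -1.0]]
force: [1.1, 0.3, -0.6]
gripper_width: 1.001
wrist (array([479.5, 174.2]), 1072) [0.502  0.4804] n,s -0.1856 0.1786
wrist (array([437.9, 253.5]), 54) [0.5766 0.4135] n,s -0.092 0.1429
wrist (array([499.2, 285.6]), 966) [0.6429 0.471 ] n,s -0.0507 0.2204
wrist (array([131.2, 286.2]), 912) [0.486  0.0581] n,s -0.0489 -0.2211
wrist (array([156.8, 267.9]), 16) [0.4757 0.0982] n,s -0.0729 -0.1875
wrist (array([232.7, 303.6]), 45) [0.5512 0.1617] n,s -0.0252 -0.1011
wrist (array([385.4, 303.8]), 47) [0.6182 0.3361] n,s -0.0254 0.0856
top (array([255.5, 148.3]), 12) [0.6183 0.3352] n,s -0.0249 0.0849
top (array([313.9, 172.1]), 18) [0.5519 0.1626] n,s -0.0249 -0.1
side (array([319.2, 190.3]), 112) [0.4876 0.076 ] n,s -0.0539 -0.2038
side (array([358.6, 192.5]), 10) [0.3829 0.0648] n,s -0.1475 -0.252
side (array([242.6, 247.9]), 11) [0.6176 0.3266] n,s -0.0225 0.0766
14.15
```

View pics/m5.png

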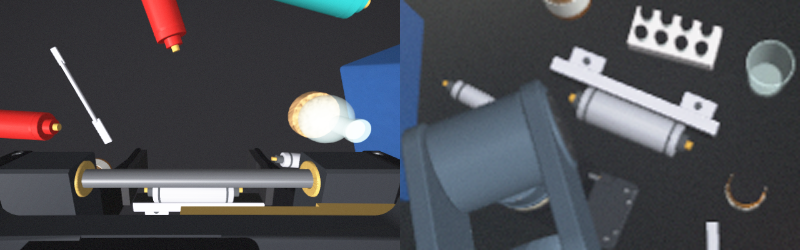

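The column lies flat against the bar. Both tips are 25 mm from the face in the top and wrist views, and the ends are within ±103 mm of the bar's ±130 mm. The thin column is untouched and the robot is clear.

```bash
python3 -c "
from workcell import ctrl
print(ctrl.job_done())"
```

```text
the job is handed in; nothing more can be done
None
```

I rolled the thick steel column along the bench with the open fingertips until it pressed on the stop bar at about 8 N. I then backed off slowly, raised the arm clear and handed the job in at about 14 s.

- **Contact:** In the top view both column tips lie 24.9 mm in front of the stop face, and the wrist view gives 25.2 and 25.4 mm; the expected distance is 25 mm.
- **Ends:** The column reaches from about -102 to +88 mm along the bar, which spans ±130 mm, so no end sticks out.
- **Thin column:** Nothing came near it. It looked unmoved in the last pictures, but the arm hid part of it in the top view and I did not measure it again.
- **Disagreement:** The side camera put the one tip it could see at 22.5 mm from the face, and about 8 mm off along the bar. That tip was mostly hidden and viewed at a slant, so I trusted the other two views.

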